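# Wind the ratchet ribbon winder back to its stop

### The arm

A 6-joint arm with a two-finger parallel gripper is mounted at the origin on a cart in front of the work surface, level with it; the furniture and walls round the work are solid. World frame = base frame: x ahead of the robot, y to its left, z up, the work surface at z = 0. Lengths are in m, angles in rad, forces in N, time in s.
With the tool pointing down it reaches from about 0.35 to 0.975 m from the base axis. Payload 4.9 kg.
Tool frame: the origin (TCP) lies at the very end of the fingers, on their centre line; the grasp point (between the pads) lies 19 mm behind it (ctrl.grip_point_offset is the distance from the TCP to the grasp point, in m); z points along the fingers, y is the line along which they close (so a half turn about z gives the same grasp; the last joint's range is limited). The gripper opens to 85 mm and grips with 20 to 120 N. Pads are 22 mm wide; open, the fingers measure 114 mm over their backs; the gripper's body (76 mm by 85 mm) begins 54 mm behind the grasp point. The pads swing forward as they close: fully open they stand 13 mm farther back than shut.
Start: joints at [-1.293, 0.053, 1.613, -0, 1.476, -0.119], TCP at [0.242, -0.576, 0.231] pointing down, gripper open.
Joint ranges: [-3.01, 3.01], [-1.01, 2.22], [0.06, 2.58], [-1.02, 4.17], [0.09, 2.62], [-3.14, 3.14]. Speed limits (rad/s): [2.57, 2.57, 3.14, 3.14, 3.14, 3.14].

### API

Orientations are given as a rotation vector (axis times angle).
In Python, from station import ctrl gives the robot as it stands.
- The arm moves only by the tool send_rows, never from a script. Its argument "rows" is a list of rows, each a list of 3 entries, a list of its own where there are three numbers: the finger opening in cm, from 0 to 8.54, then the shift along the tool's x, y, z in cm, then the turn about the tool's z in degrees. A call has 1 to 10 rows; each row shifts and turns the commanded pose from where the row before left it, along the tool's axes as they then stand; what a row does not reach is not made up. A row lasts 1/8 s, in which the tool goes at most 62.5 mm and 10.7 degrees, less where a joint would pass 70% of its speed; a pose out of reach is approached as far as the arm can. A call with a gripper value outside its range is refused whole. The fingers move at their own pace and stop on an object; "newtons" is the grip in N (left out, the last holds). Time passes only in rows, so rows that do not move let the fingers close. It gives the time, the measured TCP pose, the force, the opening and the grip force at its end, in the units of the state.
- ctrl.get_obs(): the state, without advancing time (a new reading comes with each control period).
- ctrl.get_image(name): name is "scene" or "top" or "wrist"; returns a dict with "frame" (400x640x3 uint8, red, green, blue), "range_z" (400x640 float32, m along the optical axis (not along the pixel's ray), 0 where there is no reading), "fx", "fy", "cx", "cy" (pixels), "cam_to_world" (4x4, takes a point from camera to world coordinates). Camera axes: x right, y down, z forward; pixel columns grow to the right and rows downward; lengths in m; the calibration is good to about 2 mm. A picture is of the moment at which its call begins.
- ctrl.finish_job(): hands the job in; it is judged then, once.
The state is a dict: "t": time; "q": joint angles; "dq": joint speeds; "effort": joint torques, N m; "tool_pos": TCP position; "tool_rot": TCP orientation; "contact_force": force on the tool from outside, world axes, zero at the start; "wrist_torque": the same for the moment, N m; "opening": finger opening in m; "grip_force": force on a finger pad.
Only numpy, scipy, OpenCV 4.12 (cv2) and the standard library are available. Lean on these libraries where they do the work, as an engineer would, in place of code of your own. Each camera call takes 0.05 s, during which the arm holds its last target. There are 200 camera calls.

### The job

The little bench-top ribbon winder has to go back to its starting position: swing its holding pawl up and right over so that it stays lifted, wind the reel backwards (counterclockwise seen from above) by its finger knob until you feel the reel's peg press lightly but definitely against the stop post, then let the pawl down onto the teeth again, without pressing on it and with the reel still at its stop. Never force the reel against the pawl or strain the stop, and do not shift the things standing around.

Things in the scene. Friction and masses are not known exactly. Their poses are not given: they have to be found in the camera images.
- stand: round dark wooden base of the ribbon winder, 184 mm across, 10 mm high, fixed; origin under its centre, on the reel's upright axis; z up. Its -x side, about towards the robot, carries the pawl's bracket, 57 mm high. The reel on it has 16 saw teeth, 7 mm high, along its rim, 56 to 70 mm from the axis, tops at 33 mm; a wooden spindle 26 mm thick, 62 mm high, stands on the axis
- reel (a joint): turn of the steel ratchet reel (140 mm across) about the stand's z, rad, growing counterclockwise from above = BACKWARDS; starts at -2.2 to -1.2. It meets its stop at a value from -0.3 to +0.3, different each time and not measured: find it by feel. It turns stiffly (0.12 N m, 2.5 N at the knob) and stays where left. With the pawl down it turns only clockwise
- reel_knob (a point): middle of the round dark wooden finger knob standing on the reel, free to spin on its own stem, 16 mm thick, from 34 to 70 mm above the table, 48 mm from the axis (along the stand's +y when joint reel is 0); this point is 56 mm above the table. Grip it from above and pull it round in an arc
- pawl (a joint): swing of the dark steel pawl about its level hinge, rad: 0 = lowest between the teeth, up to 0.15 on a tooth's top, 1.96 upright, 2.45 fully over against its limit, where its weight (about 60 g, nearly free hinge) keeps it; before upright it falls back onto the teeth. Lifting turns it about the stand's +x axis: up, then over towards the stand's -y
- pawl_hinge (a point): middle of the pawl's hinge, 49 mm above the table, 66 mm from the stand's axis along its -x and 48 mm along its -y; the hinge axis is the stand's x axis
- pawl_pin (a point): grip point on the pawl's level pin, 10 mm thick, sticking 36 mm out to the stand's -x, away from the reel, parallel to the hinge. The point is 24 mm out from the hinge point along -x and 46 mm from the hinge axis. With joint pawl at 0 it lies 22 degrees below the hinge's level, 32 mm above the table, on the hinge's +y side. Pinch it from above across the stand's y
- candle_tin: bystander: candle in a brass tin, 50 mm across, 28 mm high, origin under its middle; loose, beside the winder
- gift_box: bystander: small dark lidded card box with a flowered lid, 63x71x30 mm, origin under its middle; loose, beside the winder
- reel_peg (a point): brass peg, 8 mm thick, sticking 13 mm out of the reel's rim at 19 mm height and turning with it; this point is its outer end, 83 mm from the axis. It meets an upright brass stop post, 10 mm thick, 28 mm high, on the base. Press it on with 3 to 7 N for half a second: about 8 to 14 N along the arc at the knob, reel friction included; over 10 N at the peg strains the stop
- pawl_nose (a point): middle of the pawl's tip that drops between the teeth, 7 mm round, 50 mm from the hinge axis. Turning the reel backwards while the pawl is down jams a tooth against it, and so does pushing the pawl down hard: more than 20 N at the tip spoils it; its own weight seats it
- card_deck: bystander: flat boxed deck of cards with a dotted pattern, 62x88x14 mm, origin under its middle; loose, beside the winder

How it is judged:
By the outcome, as a careful person would: the job done as asked, in the order asked, and still so for the second after the job is handed in, with the robot touching nothing.
It also fails if it takes over 64 s, if anything falls off the work surface, if the arm or the gripper's body presses on something with over 40 N, if the wrist force passes 120 N, or if a joint passes its speed limit or range.

## Working session

There is one attempt and no reset: what is moved stays moved. The work goes in short steps, Python scripts to look and compute and a tool call to move; the robot and the scene stay as the last step left them, time stands still between calls to the robot, and variables do not carry over. Pictures are saved under pics/ and viewed, at most 10 in all, crops included, and the job is handed in when it is done.

Besides the shell and the picture viewer there is one more tool, called after "Call:" as name(argument=value, ...) on one line, values as JSON. send_rows: Moves the arm, as the interface text tells. Its arguments: {"type":"object","properties":{"rows":{"type":"array","items":{"type":"array"}},"newtons":{"type":"number"}},"required":["rows"]}

```bash
mkdir -p pics; ls; cat > h.py <<'E'
import numpy as np, cv2
from scipy.spatial.transform import Rotation as R
from station import ctrl
def snap(n,f):
    im=ctrl.get_image(n); np.savez('pics/'+f+'.npz',**im); cv2.imwrite('pics/'+f+'.png',im['frame'][:,:,::-1]); return im
def load(f): return dict(np.load('pics/'+f+'.npz'))
def px(im,u,v,z=None):
    T=im['cam_to_world']; d=np.array([(u-im['cx'])/im['fx'],(v-im['cy'])/im['fy'],1])
    if z is None: s=im['range_z'][int(v),int(u)]
    else: s=(z-T[2,3])/(T[:3,:3]@d)[2]
    return T[:3,:3]@(d*s)+T[:3,3]
def cloud(im):
    T=im['cam_to_world']; v,u=np.mgrid[:400,:640]; z=im['range_z']
    p=np.stack([(u-im['cx'])/im['fx']*z,(v-im['cy'])/im['fy']*z,z],-1)@T[:3,:3].T+T[:3,3]; p[z==0]=np.nan; return p
E
python3 - <<'E'
from h import *
a=snap('top','top0'); b=snap('scene','scene0')
cv2.imwrite('pics/both.png',np.vstack([cv2.resize(x['frame'][:,:,::-1],(480,300)) for x in(a,b)]))
o=ctrl.get_obs(); print(o); print(R.from_rotvec(o['tool_rot']).as_matrix())
print(a['cam_to_world'],b['cam_to_world'],a['fx'])
E
```

```text
pics
{'t': 0.1, 'q': array([-1.29296138e+00,  5.33431139e-02,  1.61417375e+00,  3.31830810e-06,
        1.47599162e+00, -1.19031754e-01]), 'dq': array([ 0.00138517, -0.00269548, -0.00268949,  0.00078201,  0.00021722,
        0.0007593 ]), 'effort': array([ 9.12613323e-04, -3.94902849e+01, -3.71363854e+01, -1.45405079e-04,
        3.86260843e-03, -3.10273354e-07]), 'tool_pos': array([ 0.24140739, -0.57587924,  0.23014335]), 'tool_rot': array([-3.07807151e+00, -6.18936649e-01,  2.33384276e-04]), 'contact_force': array([ 0.620094  , -0.35832197, -1.00409757]), 'wrist_torque': array([ 9.33309765e-03, -7.80659282e-05,  1.18973415e-02]), 'grip_force': 0.0, 'opening': 0.08539781488138445}
[[ 9.22276819e-01  3.86529684e-01 -5.22285541e-04]
 [ 3.86529968e-01 -9.22275006e-01  1.84326476e-03]
 [ 2.30785647e-04 -1.90187938e-03 -9.99998165e-01]]
[[-0.05917907 -0.97591338  0.20997838  0.41497648]
 [-0.99823906  0.05699538 -0.01644123  0.2319781 ]
 [ 0.00407742 -0.2105816  -0.97756778  0.88062179]
 [ 0.          0.          0.          1.        ]] [[-0.75786882 -0.37815343  0.53163412  0.09923284]
 [-0.65220425  0.41883305 -0.63182948  0.81360986]
 [ 0.01626254 -0.82557789 -0.56405378  0.60276759]
 [ 0.          0.          0.          1.        ]] 389.5254589360169
```

View pics/top0.png

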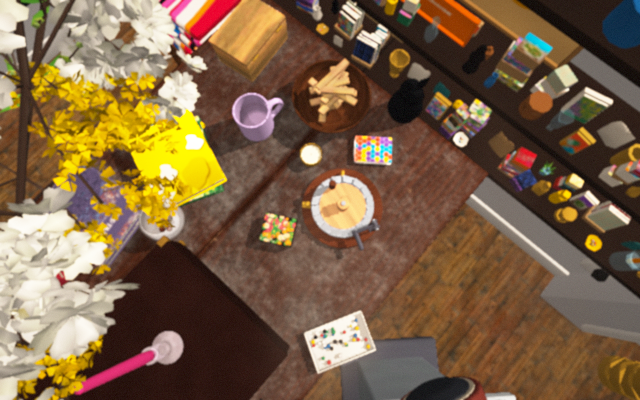

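View pics/scene0.png

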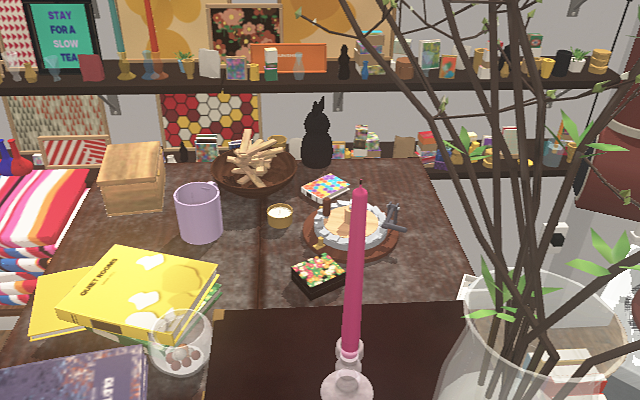

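The winder is at about (342,207) in the top view, with the knob near (332,184) and the pawl near (368,232). In the scene view it is around (350,225). I'll enlarge both.

```bash
python3 - <<'E'
from h import *
a=load('top0'); b=load('scene0')
c=cv2.resize(a['frame'][120:270,240:400,::-1],(640,600),interpolation=cv2.INTER_CUBIC)
cv2.imwrite('pics/c1.png',c)
P=cloud(a)
# knob / spindle / bracket height from cloud
cen=px(a,342,207,0.062); print('cen guess',cen)
m=(np.linalg.norm(P[:,:,:2]-cen[:2],axis=2)<0.13)
for lo,hi in((.055,.08),(.04,.055),(.005,.015)):
    k=m&(P[:,:,2]>lo)&(P[:,:,2]<hi); v,u=np.nonzero(k); print(lo,len(v)); 
    if hi<0.09 and lo>.03: 
        for i in range(0,len(v),max(1,len(v)//30)): print(u[i],v[i],P[v[i],u[i]].round(3))
    else:
        q=P[k][:,:2]; print(q.min(0),q.max(0), cv2.minEnclosingCircle(q.astype(np.float32)))
E
```

```text
cen guess [0.55766356 0.17770135 0.062     ]
0.055 184
331 180 [0.616 0.198 0.07 ]
332 181 [0.614 0.196 0.071]
331 182 [0.612 0.198 0.071]
330 183 [0.609 0.2   0.072]
336 183 [0.61  0.187 0.066]
334 184 [0.607 0.192 0.07 ]
334 185 [0.606 0.192 0.067]
334 186 [0.605 0.192 0.062]
344 197 [0.58  0.172 0.059]
345 198 [0.577 0.17  0.06 ]
343 199 [0.575 0.174 0.061]
340 200 [0.574 0.181 0.057]
346 200 [0.573 0.168 0.059]
341 201 [0.572 0.179 0.058]
347 201 [0.571 0.166 0.057]
342 202 [0.568 0.177 0.063]
348 202 [0.568 0.164 0.061]
342 203 [0.566 0.177 0.063]
348 203 [0.566 0.164 0.059]
342 204 [0.564 0.177 0.061]
348 204 [0.564 0.164 0.059]
344 205 [0.563 0.173 0.057]
340 206 [0.561 0.182 0.058]
346 206 [0.56  0.169 0.06 ]
343 207 [0.558 0.175 0.06 ]
342 208 [0.556 0.178 0.057]
373 220 [0.526 0.113 0.058]
373 221 [0.525 0.113 0.055]
377 223 [0.52  0.105 0.057]
376 226 [0.513 0.108 0.057]
377 227 [0.511 0.106 0.055]
0.04 195
329 185 [0.609 0.202 0.054]
330 188 [0.605 0.2   0.042]
338 206 [0.562 0.185 0.05 ]
341 209 [0.556 0.179 0.047]
373 219 [0.529 0.112 0.052]
371 222 [0.523 0.117 0.053]

[... 179 characters left out ...]
513 0.122 0.05 ]
361 228 [0.512 0.139 0.045]
367 228 [0.511 0.127 0.05 ]
378 228 [0.51  0.103 0.05 ]
363 229 [0.51  0.135 0.047]
374 229 [0.509 0.11  0.04 ]
357 230 [0.509 0.148 0.044]
363 230 [0.508 0.135 0.045]
357 231 [0.507 0.148 0.043]
355 232 [0.505 0.152 0.045]
355 233 [0.503 0.153 0.044]
357 234 [0.5   0.148 0.043]
358 235 [0.498 0.146 0.042]
357 237 [0.494 0.149 0.044]
359 238 [0.491 0.145 0.044]
359 240 [0.487 0.145 0.044]
358 242 [0.483 0.147 0.04 ]
361 243 [0.48  0.141 0.044]
360 245 [0.476 0.144 0.042]
363 246 [0.474 0.138 0.044]
363 248 [0.47  0.138 0.043]
0.005 1815
[0.45950644 0.06114204] [0.68096432 0.29086709] ((0.5633440613746643, 0.18127687275409698), 0.12959840893745422)
```

View pics/c1.png

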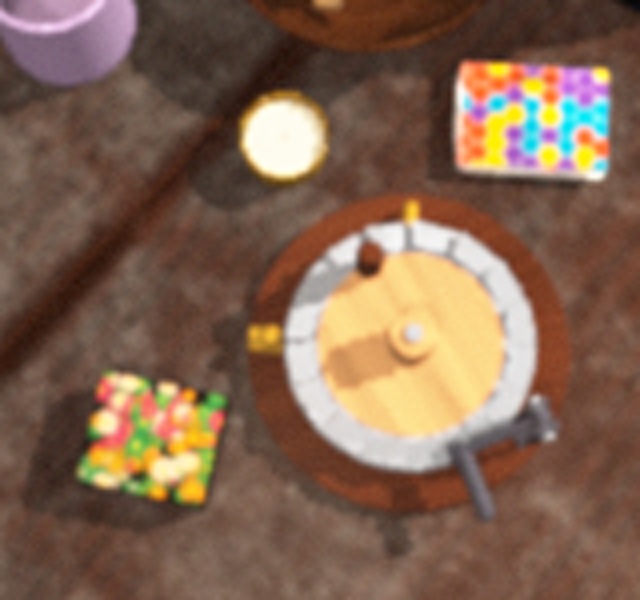

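The crop is 4× from (240,120). It shows the spindle top at (412,332), knob top (370,253), peg (412,211), stop post (265,337) and hinge bracket (540,415). The pin runs from (470,450) to (487,515), and the base edge is at x 250..570 and y 193..510.

```bash
python3 - <<'E'
from h import *
a=load('top0')
f=lambda u,v,z: px(a,240+(u-1.5)/4,120+(v-1.5)/4,z)[:2]
b=np.array([f(*p,.01) for p in((250,350),(570,350),(410,193),(400,510))])
print('base',b.round(4), (b[0]+b[1])/2,(b[2]+b[3])/2)
c=f(412,332,.062); k=f(370,245,.07); print('spindle',c,'knob',k, np.linalg.norm(k-c))
p0,p1=f(468,455,.041),f(487,515,.041); d=p0-p1; yaw=np.arctan2(d[1],d[0]); print('pin',p0,p1,'yaw',yaw, np.linalg.norm(d))
for cc in (c,np.array([(b[2]+b[3])[0]/2,(b[0]+b[1])[1]/2])):
  for nm,q in(('knob',k),('peg',f(412,211,.019)),('stop',f(265,337,.024)),('bracket',f(540,415,.055)),('pinend',p1),('pinstart',p0)):
    v=q-cc; print(nm,np.linalg.norm(v).round(4),np.degrees(np.arctan2(v[1],v[0])).round(1), 'stand',R.from_euler('z',-yaw).apply([*v,0]).round(4))
o=ctrl.get_obs(); print(R.from_rotvec(o['tool_rot']).as_euler('zyx',True))
E
```

```text
base [[0.5717 0.2646]
 [0.5611 0.0833]
 [0.6586 0.1675]
 [0.4768 0.1858]] [0.5664212  0.17395202] [0.56770504 0.17668319]
spindle [0.56706073 0.17570263] knob [0.61420712 0.19539221] 0.051092678418937956
pin [0.50185722 0.1488405 ] [0.46923024 0.14118737] yaw 0.2303991305463539 0.03351253424985346
knob 0.0511 22.7 stand [0.0504 0.0084 0.    ]
peg 0.0787 -5.8 stand [ 0.0744 -0.0256  0.    ]
stop 0.0801 83.5 stand [0.027  0.0755 0.    ]
bracket 0.081 -126.0 stand [-0.0613 -0.0529  0.    ]
pinend 0.1037 -160.6 stand [-0.1031 -0.0113  0.    ]
pinstart 0.0705 -157.6 stand [-0.0696 -0.0113  0.    ]
knob 0.0512 24.8 stand [0.0502 0.0103 0.    ]
peg 0.0779 -4.5 stand [ 0.0742 -0.0237  0.    ]
stop 0.0818 84.1 stand [0.0267 0.0773 0.    ]
bracket 0.08 -127.1 stand [-0.0615 -0.051   0.    ]
pinend 0.1038 -161.6 stand [-0.1034 -0.0094  0.    ]
pinstart 0.0705 -159.1 stand [-0.0698 -0.0094  0.    ]
[-2.27387411e+01 -2.99247585e-02 -1.79894389e+02]
```

Call:
send_rows(rows=[[4,[3.3,-3.8,0],0],[4,[3.3,-3.8,0],0],[4,[3.3,-3.8,0],0],[4,[3.3,-3.8,0],0],[4,[3.3,-3.8,0],0],[4,[3.3,-3.8,0],0],[4,[3.3,-3.8,0],0],[4,[3.3,-3.8,0],0],[4,[3.3,-3.8,0],0],[4,[3.3,-3.8,0],0]], newtons=40)

```text
t: 1.35
tool_pos: [0.399, -0.0967, 0.231]
tool_rot: [-3.08, -0.619, -0.0]
contact_force: [0.8, -1.1, -0.3]
opening: 0.0397
grip_force: 0.0
```

Call:
send_rows(rows=[[4,[3.3,-3.8,0],0],[4,[3.3,-3.8,0],0],[4,[3.3,-3.8,0],0],[4,[3.3,-3.8,0],0],[4,[2,-2,0],0],[4,[0,0,0],7],[4,[0,0,0],0]])

```text
t: 2.22
tool_pos: [0.4724, 0.1193, 0.2307]
tool_rot: [3.112, 0.433, -0.002]
contact_force: [0.8, -0.3, -0.4]
opening: 0.0402
grip_force: 0.0
```

```bash
python3 - <<'E'
from h import *
a=snap('wrist','w1'); cv2.imwrite('pics/w1b.png',cv2.resize(a['frame'][:,:,::-1],(800,500)))
o=ctrl.get_obs(); print(o['t'],o['tool_pos'],o['opening'],R.from_rotvec(o['tool_rot']).as_euler('zyx',True)); print(a['cam_to_world'])
E
```

```text
2.275 [0.47245827 0.11900585 0.23083691] 0.040256535236603434 [-1.58617297e+01 -4.99751580e-02  1.79994183e+02]
[[ 2.74068145e-01 -9.13094603e-01 -3.01902132e-01  5.49203020e-01]
 [-9.61710229e-01 -2.60116877e-01 -8.63287118e-02  1.40574880e-01]
 [ 2.96441165e-04  3.14002318e-01 -9.49422170e-01  3.73414845e-01]
 [ 0.00000000e+00  0.00000000e+00  0.00000000e+00  1.00000000e+00]]
```

View pics/w1b.png

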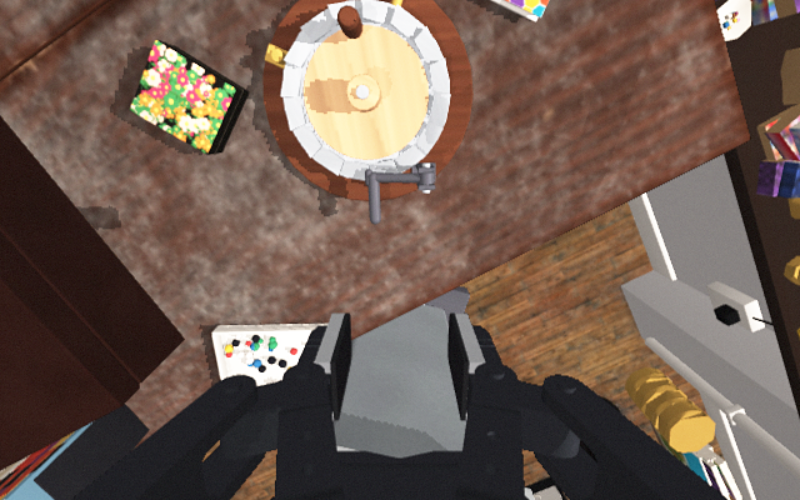

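The wrist view (×1.25) shows the pin from (371,180) to (376,218), the hinge bracket near (428,177), the spindle at (362,92) and the knob top at (348,17). I'll enlarge that area.

```bash
python3 - <<'E'
from h import *
a=load('w1'); cv2.imwrite('pics/w1c.png',cv2.resize(a['frame'][100:185,260:370,::-1],(770,595),interpolation=cv2.INTER_CUBIC))
E
```

```text
(no output)
```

View pics/w1c.png

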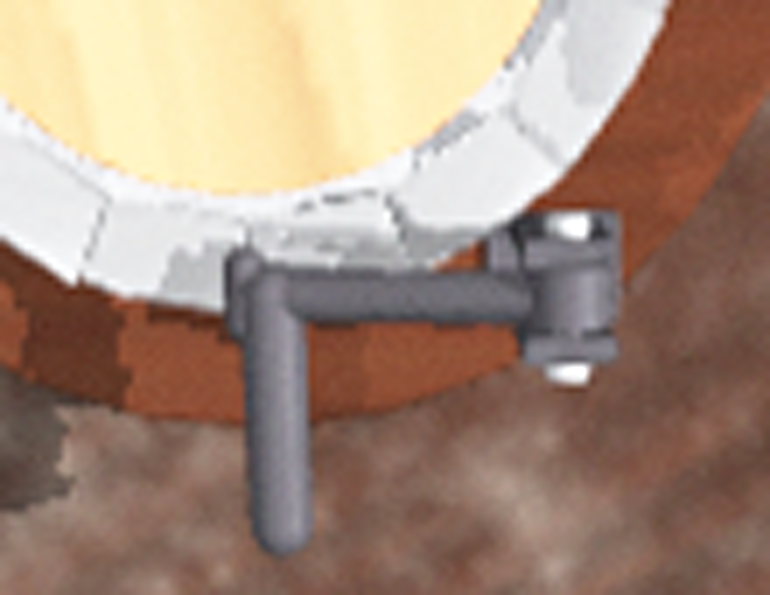

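The crop is 7× from (260,100). It shows the pin axis from (268,290) to (282,545), the hinge middle at (572,297) and its pin ends at (570,225) and (570,373).

```bash
python3 - <<'E'
from h import *
a=load('w1')
f=lambda u,v,z: px(a,260+(u-3)/7,100+(v-3)/7,z)[:2]
for z in(.034,.038,.041):
  p0,p1=f(268,290,z),f(282,545,z); d=p0-p1; print('pin',z,p0.round(4),p1.round(4),np.degrees(np.arctan2(d[1],d[0])),np.linalg.norm(d))
h0,h1=f(570,225,.049),f(570,373,.049);d=h0-h1; print('hinge',f(572,297,.049),np.degrees(np.arctan2(d[1],d[0])),np.linalg.norm(d))
print(px(a,260+278/7,100+450/7),px(a,260+275/7,100+400/7),px(a,260+280/7,100+500/7))
g=lambda u,v,z: px(a,u/1.25,v/1.25,z)[:2]
c=g(362,90,.062); print('c',c,'knob',g(348,15,.07), 'stop',g(275,52,.028))
for nm,q in(('hinge',f(572,297,.049)),):
  v=q-c; print(np.linalg.norm(v),np.degrees(np.arctan2(v[1],v[0])-np.arctan2(-48,-66)))
v=g(348,15,.07)-c; print(np.linalg.norm(v),np.degrees(np.arctan2(v[1],v[0])))
o=ctrl.get_obs();M=R.from_rotvec(o['tool_rot']).as_matrix();print(M)
E
```

```text
pin 0.034 [0.5038 0.1517] [0.4654 0.1393] 17.845917580500835 0.040421045528177095
pin 0.038 [0.5044 0.1516] [0.4663 0.1393] 17.84591758050081 0.03994468397636716
pin 0.041 [0.5048 0.1515] [0.4671 0.1393] 17.845917580500814 0.03958741281250969
hinge [0.5171779 0.1076719] 17.16780647235023 0.02165701572536375
[0.48149064 0.14318811 0.04251722] [0.4887173  0.14561586 0.04176859] [0.47405916 0.14088531 0.04288231]
c [0.56670148 0.17416146] knob [0.60966694 0.19416387] stop [0.576773   0.25178116]
0.08290624270435287 17.292692760019367
0.04739333252327321 24.9641524719923
[[ 9.61923718e-01  2.73316665e-01 -8.72230940e-04]
 [ 2.73316682e-01 -9.61924104e-01 -1.01533509e-04]
 [-8.66770765e-04 -1.40727776e-04 -9.99999614e-01]]
```

Call:
send_rows(rows=[[3,[0,0,0],-1.6],[3,[1.5,-2.0,0],0],[3,[0,0,4],0],[3,[0,0,5],0],[3,[0,0,4],0],[3,[0,0,3],0],[3,[0,0,0],0]])

```text
t: 3.15
tool_pos: [0.4787, 0.1418, 0.0686]
tool_rot: [-3.105, -0.474, 0.01]
contact_force: [0.5, -0.1, 0.9]
opening: 0.03
grip_force: 0.0
```

```bash
python3 - <<'E'
from h import *
a=snap('wrist','w2'); cv2.imwrite('pics/w2b.png',a['frame'][:,:,::-1])
o=ctrl.get_obs(); print(o['t'],o['tool_pos'],o['opening'],R.from_rotvec(o['tool_rot']).as_euler('zyx',True))
E
```

```text
3.2 [0.48047802 0.14209992 0.07077535] 0.029803652514109245 [-1.73586646e+01 -1.13917591e-01  1.79984915e+02]
```

View pics/w2b.png

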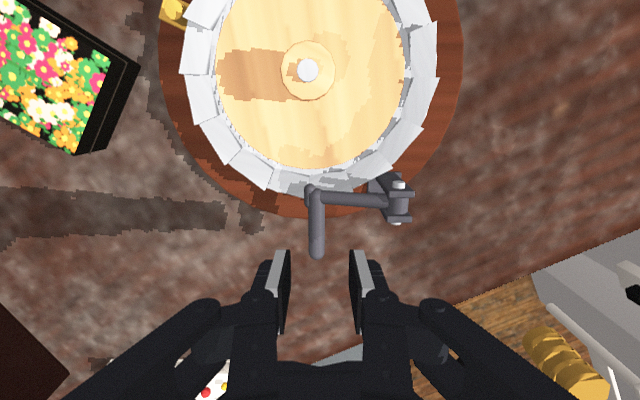

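The pin, at (317,195)–(318,255), lies centred between the fingers (288/352). I'll descend and pinch it.

Call:
send_rows(rows=[[3,[0.1,0,2.5],0],[3,[0,-0.05,2],0],[3,[0,0,0.7],0],[3,[0,0,0],0],[0.6,[0,0,0],0],[0.6,[0,0,0],0],[0.6,[0,0,0],0],[0.6,[0,0,0],0]], newtons=20)

```text
t: 4.2
tool_pos: [0.4826, 0.1448, 0.0206]
tool_rot: [-3.103, -0.472, -0.003]
contact_force: [-0.3, 6.6, 0.2]
opening: 0.0089
grip_force: 21.2
```

Call:
send_rows(rows=[[0.6,[0,-0.15,0],0],[0.6,[0,0,0],0],[0.6,[0,-0.14,-0.91],0],[0.6,[0,0.05,-0.96],0],[0.6,[0,0,0],0]])

```text
t: 4.82
tool_pos: [0.482, 0.1461, 0.039]
tool_rot: [-3.105, -0.473, -0.004]
contact_force: [3.3, 3.9, -0.7]
opening: 0.0094
grip_force: 20.5
```

Call:
send_rows(rows=[[0.6,[0.08,-0.06,0],0],[0.6,[0,0.25,-0.93],0],[0.6,[0,0.43,-0.86],0],[0.6,[0,0.61,-0.74],0],[0.6,[0,0,0],0]])

```text
t: 5.45
tool_pos: [0.4848, 0.1371, 0.0648]
tool_rot: [-3.098, -0.471, 0.003]
contact_force: [-5.3, 14.0, 9.4]
opening: 0.0093
grip_force: 20.6
```

Call:
send_rows(rows=[[0.6,[-0.08,-0.2,-0.17],0],[0.6,[0,0.66,-0.64],0],[0.6,[0,0.8,-0.53],0],[0.6,[0,0,0],0]])

```text
t: 5.95
tool_pos: [0.4893, 0.1229, 0.0788]
tool_rot: [-3.103, -0.472, -0.002]
contact_force: [-1.7, 6.2, 10.6]
opening: 0.0087
grip_force: 20.3
```

Call:
send_rows(rows=[[0.6,[0,-0.1,-0.17],0],[0.6,[0,0.88,-0.31],0],[0.6,[0,0.95,-0.14],0],[0.6,[0,0,0],0]])

```text
t: 6.45
tool_pos: [0.4945, 0.105, 0.0837]
tool_rot: [-3.106, -0.472, -0.002]
contact_force: [1.3, 4.5, 6.6]
opening: 0.009
grip_force: 20.5
```

Call:
send_rows(rows=[[0.6,[0,-0.05,-0.1],0],[0.6,[0,0.84,0.06],0],[0.6,[0,0.7,0.16],0],[0.6,[0,0.45,0.18],0],[0.6,[0,0,0],0]])

```text
t: 7.08
tool_pos: [0.4997, 0.0863, 0.0795]
tool_rot: [3.105, 0.473, 0.0]
contact_force: [4.0, 2.2, -0.7]
opening: 0.0091
grip_force: 20.5
```

Call:
send_rows(rows=[[3.5,[0,0,0],0],[3.5,[0,0,0],0],[3.5,[0,0.2,0],0],[3.5,[0,0,-2.5],0],[3.5,[0,0,-3],0],[3.5,[0,0,0],0]])

```text
t: 7.82
tool_pos: [0.5019, 0.0848, 0.1376]
tool_rot: [3.105, 0.473, 0.008]
contact_force: [-0.8, -0.9, -0.2]
opening: 0.035
grip_force: 0.0
```

```bash
python3 - <<'E'
from h import *
a=snap('wrist','w3'); cv2.imwrite('pics/w3b.png',a['frame'][:,:,::-1])
o=ctrl.get_obs(); print(o['t'],o['tool_pos'],o['opening'],o['contact_force'],R.from_rotvec(o['tool_rot']).as_euler('zyx',True))
E
```

```text
7.875 [0.5007123  0.08477324 0.13568678] 0.03488324279655785 [-0.72795816  0.01537059 -0.38058816] [-1.73350725e+01  1.07724201e-01  1.79987852e+02]
```

View pics/w3b.png

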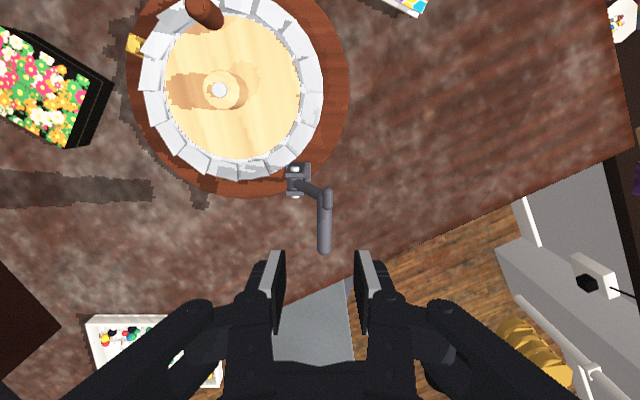

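The pawl rests over to the stand's -y side, with its pin at (325,200)–(325,250). The next step is the knob, so I check joint 6 for the yaw choice.

```bash
python3 - <<'E'
from h import *
o=ctrl.get_obs(); print(o['q'].round(3))
a=load('w3'); P=cloud(a)
k=(P[:,:,2]>.064)&(P[:,:,2]<.08)&(np.hypot(P[:,:,0]-.611,P[:,:,1]-.195)<.03)
print(k.sum(),np.nanmean(P[k],0),P[k].min(0),P[k].max(0))
k=(P[:,:,2]>.055)&(P[:,:,2]<.07)&(np.hypot(P[:,:,0]-.567,P[:,:,1]-.175)<.025)
print(k.sum(),np.nanmean(P[k],0),P[k].min(0),P[k].max(0))
k=(P[:,:,2]>.017)&(P[:,:,2]<.035)&(np.hypot(P[:,:,0]-.577,P[:,:,1]-.252)<.015)
print('stop',k.sum(),np.nanmean(P[k],0),P[k].min(0),P[k].max(0))
E
```

```text
[ 0.021 -0.153  1.975 -0.     1.318  1.29 ]
470 [0.60710277 0.1926924  0.06873246] [0.60142012 0.18653758 0.0640858 ] [0.6138743  0.20160116 0.07201319]
1179 [0.56633012 0.17329672 0.05858949] [0.55317777 0.16130387 0.05509861] [0.57867429 0.18634338 0.06396754]
stop 338 [0.57527212 0.24548048 0.02835041] [0.56617553 0.2372401  0.0188458 ] [0.58494487 0.2549087  0.03422524]
```

Call:
send_rows(rows=[[2.6,[5,-2.5,0],0],[2.6,[5,-2.5,0],0],[2.6,[3.7,-2.2,0],0],[2.6,[0,0,0],-10],[2.6,[0,0,0],-10],[2.6,[0,0,0],-10],[2.6,[0,0,0],-10],[2.6,[0,0,0],-10],[2.6,[0,0,0],-10],[2.6,[0,0,0],-10]])

```text
t: 9.12
tool_pos: [0.6082, 0.1941, 0.1323]
tool_rot: [-2.265, -2.174, 0.005]
contact_force: [-0.1, -0.7, -0.0]
opening: 0.0261
grip_force: 0.0
```

Call:
send_rows(rows=[[2.6,[0,0,0],-10],[2.6,[0,0,0],-10],[2.6,[0,0,3],0],[2.6,[0,0,0],0],[2.6,[0,0,0],0]])

```text
t: 9.75
tool_pos: [0.609, 0.1943, 0.1042]
tool_rot: [-1.861, -2.53, 0.002]
contact_force: [-0.0, 0.9, -0.0]
opening: 0.0257
grip_force: 0.0
```

```bash
python3 - <<'E'
from h import *
a=snap('wrist','w4'); cv2.imwrite('pics/w4b.png',a['frame'][:,:,::-1])
o=ctrl.get_obs(); print(o['t'],o['tool_pos'],o['opening'],o['contact_force'],R.from_rotvec(o['tool_rot']).as_euler('zyx',True))
P=cloud(a)
k=(P[:,:,2]>.066)&(P[:,:,2]<.076)&(np.hypot(P[:,:,0]-.6095,P[:,:,1]-.194)<.02)
print(k.sum(),np.nanmean(P[k],0),P[k].min(0),P[k].max(0))
k=(P[:,:,2]>.058)&(P[:,:,2]<.066)&(np.hypot(P[:,:,0]-.567,P[:,:,1]-.175)<.02)
print(k.sum(),np.nanmean(P[k],0),P[k].min(0),P[k].max(0))
E
```

```text
9.8 [0.60964467 0.19444939 0.10518027] 0.026011142579682036 [ 0.86747639 -0.52841159 -0.04806451] [-1.07332496e+02  1.03221831e-02 -1.79999178e+02]
420 [0.60892407 0.19651236 0.06935464] [0.601748   0.18822179 0.06601896] [0.61650526 0.20300514 0.0722963 ]
676 [0.56607423 0.17515671 0.0594742 ] [0.55405644 0.16293606 0.05800046] [0.57780212 0.18653778 0.0637802 ]
```

View pics/w4b.png

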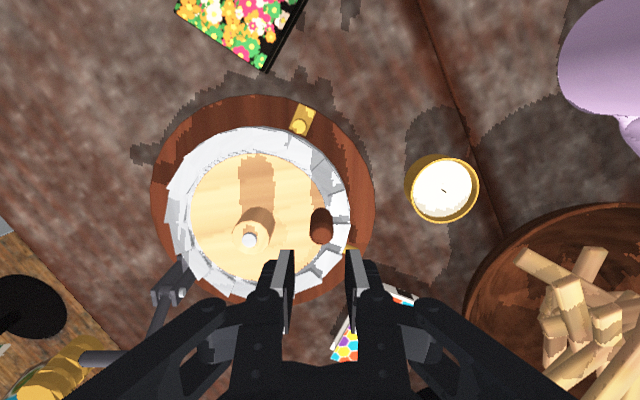

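Call:
send_rows(rows=[[2.6,[0.1,0,3],0],[2.6,[0,0,2.4],0],[2.6,[0,0,1],0],[2.6,[0,0,0],0],[1.2,[0,0,0],0],[1.2,[0,0,0],0],[1.2,[0,0,0],0]], newtons=40)

```text
t: 10.68
tool_pos: [0.6099, 0.1955, 0.0423]
tool_rot: [1.861, 2.53, 0.002]
contact_force: [-1.9, -0.6, 4.5]
opening: 0.0147
grip_force: 39.5
```

```bash
cat > arc.py <<'E'
# tool-frame shifts (cm) for winding from angle a0 by step deg, n rows; tool x at yaw deg
import sys,numpy as np
from h import ctrl,R
o=ctrl.get_obs(); p=o['tool_pos']; M=R.from_rotvec(o['tool_rot']).as_matrix(); c=np.array([.566,.175])
v=p[:2]-c; a=np.degrees(np.arctan2(v[1],v[0])); print('t',o['t'],p.round(4),'r',np.hypot(*v),'ang',a,'F',o['contact_force'].round(2))
t=np.array([-np.sin(np.radians(a)),np.cos(np.radians(a))]); print('Ft',t@o['contact_force'][:2],'Fr',v/np.hypot(*v)@o['contact_force'][:2])
step=float(sys.argv[1]);n=int(sys.argv[2]); r=.048
q=[c+r*np.array([np.cos(x),np.sin(x)]) for x in np.radians(a+step*np.arange(n+1))]
for i in range(n): print((M[:2,:2].T@(q[i+1]-q[i])*100).round(2), round(a+step*(i+1),1))
E
python3 arc.py 8 11
```

```text
t 10.675 [0.6099 0.1955 0.0423] r 0.048455244686941595 ang 25.03930567093717 F [-1.91 -0.64  4.49]
Ft 0.23077864515191981 Fr -1.998547195988047
[ 0.66 -0.14] 33.0
[ 0.63 -0.23] 41.0
[ 0.59 -0.31] 49.0
[ 0.54 -0.39] 57.0
[ 0.48 -0.46] 65.0
[ 0.42 -0.53] 73.0
[ 0.34 -0.58] 81.0
[ 0.25 -0.62] 89.0
[ 0.17 -0.65] 97.0
[ 0.07 -0.67] 105.0
[-0.02 -0.67] 113.0
```

Call:
send_rows(rows=[[1.2,[0.66,-0.14,0],0],[1.2,[0.63,-0.23,0],0],[1.2,[0.59,-0.31,0],0],[1.2,[0.54,-0.39,0],0],[1.2,[0,0,0],0]])

```text
t: 11.3
tool_pos: [0.5922, 0.2155, 0.0423]
tool_rot: [1.86, 2.53, 0.001]
contact_force: [-2.3, -3.5, 6.6]
opening: 0.0146
grip_force: 39.8
```

```bash
python3 arc.py 6 8
```

```text
t 11.3 [0.5922 0.2155 0.0423] r 0.04824592597014496 ang 57.09117929672584 F [-2.27 -3.5   6.56]
Ft 0.0042117350696120525 Fr -4.170077367081159
[ 0.37 -0.34] 63.1
[ 0.33 -0.38] 69.1
[ 0.29 -0.41] 75.1
[ 0.25 -0.44] 81.1
[ 0.2  -0.46] 87.1
[ 0.15 -0.48] 93.1
[ 0.1  -0.49] 99.1
[ 0.05 -0.5 ] 105.1
```

Call:
send_rows(rows=[[1.2,[0.33,-0.39,0],0],[1.2,[0.33,-0.38,0],0],[1.2,[0.29,-0.41,0],0],[1.2,[0.25,-0.44,0],0],[1.2,[0.13,-0.3,0],0],[1.2,[0,0,0],0]])

```text
t: 12.05
tool_pos: [0.5704, 0.2227, 0.0423]
tool_rot: [1.86, 2.529, 0.003]
contact_force: [0.9, -2.0, 6.7]
opening: 0.0146
grip_force: 39.8
```

```bash
python3 arc.py 3 10
```

```text
t 12.05 [0.5704 0.2227 0.0423] r 0.04793309180568836 ang 84.73940752522226 F [ 0.92 -1.99  6.66]
Ft -1.0958624497652665 Fr -1.8930871636125144
[ 0.09 -0.23] 87.7
[ 0.08 -0.24] 90.7
[ 0.07 -0.24] 93.7
[ 0.05 -0.25] 96.7
[ 0.04 -0.25] 99.7
[ 0.03 -0.25] 102.7
[ 0.01 -0.25] 105.7
[ 0.   -0.25] 108.7
[-0.01 -0.25] 111.7
[-0.03 -0.25] 114.7
```

Call:
send_rows(rows=[[1.2,[0.09,-0.23,0],0],[1.2,[0.08,-0.24,0],0],[1.2,[0.07,-0.24,0],0],[1.2,[0.03,-0.12,0],0]])

```text
t: 12.55
tool_pos: [0.5622, 0.2227, 0.0423]
tool_rot: [1.859, 2.529, 0.004]
contact_force: [3.5, -2.0, 6.0]
opening: 0.0145
grip_force: 39.7
```

```bash
python3 arc.py 1.5 9
```

```text
t 12.55 [0.5622 0.2227 0.0423] r 0.047844596448472644 ang 94.60768903759933 F [ 3.46 -2.04  6.03]
Ft -3.2881282174699193 Fr -2.3132651552664925
[ 0.03 -0.12] 96.1
[ 0.02 -0.12] 97.6
[ 0.02 -0.12] 99.1
[ 0.02 -0.12] 100.6
[ 0.01 -0.12] 102.1
[ 0.01 -0.13] 103.6
[ 0.01 -0.13] 105.1
[ 0.   -0.13] 106.6
[-0.   -0.13] 108.1
```

Call:
send_rows(rows=[[1.2,[0.02,-0.12,0],0],[1.2,[0.02,-0.12,0],0],[1.2,[0.01,-0.12,0],0]])

```text
t: 12.92
tool_pos: [0.5587, 0.2223, 0.0423]
tool_rot: [1.859, 2.529, 0.005]
contact_force: [2.9, -2.0, 5.4]
opening: 0.0147
grip_force: 39.6
```

Call:
send_rows(rows=[[1.2,[0.01,-0.12,0],0],[1.2,[0.01,-0.12,0],0]])

```text
t: 13.18
tool_pos: [0.5563, 0.2218, 0.0423]
tool_rot: [1.86, 2.529, 0.005]
contact_force: [2.8, -1.6, 5.2]
opening: 0.0148
grip_force: 39.6
```

Call:
send_rows(rows=[[1.2,[0,-0.12,0],0]])

```text
t: 13.3
tool_pos: [0.5552, 0.2215, 0.0422]
tool_rot: [1.86, 2.529, 0.005]
contact_force: [3.2, -0.4, 4.4]
opening: 0.0146
grip_force: 39.6
```

```bash
python3 arc.py 1.5 4
```

```text
t 13.3 [0.5552 0.2215 0.0422] r 0.047747308529953195 ang 103.11297817269084 F [ 3.15 -0.41  4.39]
Ft -2.97606849375234 Fr -1.1173457796188686
[ 0.01 -0.13] 104.6
[ 0.   -0.13] 106.1
[ 0.   -0.13] 107.6
[-0.   -0.13] 109.1
```

Call:
send_rows(rows=[[1.2,[0,-0.1,0],0]])

```text
t: 13.42
tool_pos: [0.5542, 0.2213, 0.0423]
tool_rot: [1.86, 2.529, 0.006]
contact_force: [3.0, -0.7, 5.9]
opening: 0.0148
grip_force: 39.6
```

Call:
send_rows(rows=[[1.2,[0,-0.1,0],0]])

```text
t: 13.55
tool_pos: [0.5533, 0.221, 0.0423]
tool_rot: [1.86, 2.529, 0.006]
contact_force: [3.9, -0.6, 4.8]
opening: 0.0146
grip_force: 39.6
```

Call:
send_rows(rows=[[1.2,[0,-0.08,0],0]])

```text
t: 13.68
tool_pos: [0.5528, 0.2208, 0.0423]
tool_rot: [1.859, 2.528, 0.007]
contact_force: [4.5, -0.5, 3.3]
opening: 0.0149
grip_force: 39.6
```

Call:
send_rows(rows=[[1.2,[0,-0.06,0],0]])

```text
t: 13.8
tool_pos: [0.5526, 0.2208, 0.0423]
tool_rot: [1.859, 2.528, 0.008]
contact_force: [6.8, 0.4, 2.9]
opening: 0.0143
grip_force: 39.5
```

Call:
send_rows(rows=[[1.2,[0,0,0],0]])

```text
t: 13.92
tool_pos: [0.5526, 0.2208, 0.0423]
tool_rot: [1.859, 2.528, 0.008]
contact_force: [6.8, 0.3, 3.6]
opening: 0.0147
grip_force: 39.5
```

```bash
python3 arc.py 1.5 1
```

```text
t 13.925 [0.5526 0.2208 0.0423] r 0.04768363525105919 ang 106.29452493934544 F [6.83 0.27 3.56]
Ft -6.629540822186368 Fr -1.6555589293414197
[ 0.   -0.13] 107.8
```

Call:
send_rows(rows=[[1.2,[0,-0.05,0],0]])

```text
t: 14.05
tool_pos: [0.5525, 0.2208, 0.0423]
tool_rot: [1.859, 2.527, 0.009]
contact_force: [8.4, 0.9, 2.4]
opening: 0.0146
grip_force: 39.4
```

Call:
send_rows(rows=[[1.2,[0,-0.04,0],0],[1.2,[0,0,0],0]])

```text
t: 14.3
tool_pos: [0.5524, 0.2207, 0.0423]
tool_rot: [1.859, 2.527, 0.011]
contact_force: [9.1, 1.2, 2.0]
opening: 0.0146
grip_force: 39.4
```

```bash
python3 arc.py 1.5 1
```

```text
t 14.3 [0.5524 0.2207 0.0423] r 0.04767091110747433 ang 106.5148414265296 F [9.11 1.15 1.96]
Ft -9.061455990694748 Fr -1.4861497423495909
[ 0.   -0.13] 108.0
```

Call:
send_rows(rows=[[1.2,[0,-0.06,0],0],[1.2,[0,0,0],0]])

```text
t: 14.55
tool_pos: [0.5524, 0.2206, 0.0424]
tool_rot: [1.858, 2.526, 0.012]
contact_force: [11.0, 2.1, -0.6]
opening: 0.0146
grip_force: 39.3
```

Call:
send_rows(rows=[[1.2,[0,-0.01,0],0],[1.2,[0,0,0],0],[1.2,[0,0,0],0],[1.2,[0,0,0],0],[1.2,[0,0,0],0],[1.2,[0,0,0],0]])

```text
t: 15.3
tool_pos: [0.5523, 0.2207, 0.0423]
tool_rot: [1.858, 2.526, 0.013]
contact_force: [11.2, 1.9, -0.2]
opening: 0.0147
grip_force: 39.3
```

```bash
python3 arc.py 1.5 1
```

```text
t 15.3 [0.5523 0.2207 0.0423] r 0.0476709817049752 ang 106.6485682922174 F [11.22  1.85 -0.16]
Ft -11.280513917210527 Fr -1.4419503965273845
[-0.   -0.13] 108.1
```

Call:
send_rows(rows=[[1.2,[0,0.1,0],0],[1.2,[0,0.06,0],0],[1.2,[0,0,0],0]])

```text
t: 15.68
tool_pos: [0.5526, 0.2208, 0.0423]
tool_rot: [1.859, 2.528, 0.008]
contact_force: [5.3, 0.3, 4.6]
opening: 0.0146
grip_force: 39.6
```

```bash
python3 arc.py 1.5 1
```

```text
t 15.675 [0.5526 0.2208 0.0423] r 0.04771312490889537 ang 106.35242296911089 F [5.3  0.28 4.64]
Ft -5.162164081719533 Fr -1.224838669404119
[ 0.   -0.13] 107.9
```

Call:
send_rows(rows=[[1.2,[0,0.05,0],0],[1.2,[0,0,0],0],[2.8,[0,0,0],0],[2.8,[0,0,0],0],[2.8,[0,0,0],0],[2.8,[0,0,-2],0],[2.8,[0,0,-4],0],[2.8,[0,0,-3],0],[2.8,[0,0,0],0]])

```text
t: 16.8
tool_pos: [0.5535, 0.2208, 0.136]
tool_rot: [1.858, 2.527, 0.01]
contact_force: [0.1, 0.1, 0.1]
opening: 0.028
grip_force: 0.0
```

```bash
python3 - <<'E'
from h import *
o=ctrl.get_obs(); print(o['t'],o['tool_pos'],o['opening'],o['contact_force'],o['q'].round(2))
a=snap('top','top2'); b=snap('wrist','w5')
c=cv2.resize(a['frame'][140:260,280:400,::-1],(560,560),interpolation=cv2.INTER_CUBIC); cv2.imwrite('pics/top2c.png',c)
E
```

```text
16.8 [0.55347239 0.22075426 0.13601824] 0.027959820686287384 [0.0503139  0.11423453 0.11816509] [ 0.25  0.06  1.77  0.    1.3  -0.05]
```

Call:
send_rows(rows=[[3.5,[0,0,0],10],[3.5,[0,0,0],10],[3.5,[0,0,0],10],[3.5,[0,0,0],10],[3.5,[0,0,0],10],[3.5,[0,0,0],10],[3.5,[0,0,0],10],[3.5,[0,0,0],10],[3.5,[0,0,0],10],[3.5,[0,0,0],0]])

```text
t: 18.15
tool_pos: [0.5498, 0.2197, 0.1291]
tool_rot: [3.105, 0.476, -0.005]
contact_force: [-0.3, -0.3, 0.4]
opening: 0.0349
grip_force: 0.0
```

Call:
send_rows(rows=[[3.5,[-4,4.5,0],0],[3.5,[-4,4.5,0],0],[3.5,[-1.2,2.6,0],0],[3.5,[0,0,0],0],[3.5,[0,0,0],0]])

```text
t: 18.77
tool_pos: [0.4975, 0.0823, 0.1306]
tool_rot: [-3.105, -0.476, 0.001]
contact_force: [0.4, 0.1, 0.1]
opening: 0.035
grip_force: 0.0
```

```bash
python3 - <<'E'
from h import *
o=ctrl.get_obs(); print(o['t'],o['tool_pos'],o['opening'],R.from_rotvec(o['tool_rot']).as_euler('zyx',True))
a=snap('wrist','w6'); cv2.imwrite('pics/w6.png',a['frame'][:,:,::-1])
P=cloud(a)
k=(P[:,:,2]>.085)&(P[:,:,2]<.105)&(np.hypot(P[:,:,0]-.5,P[:,:,1]-.08)<.025)&(np.arange(400)[:,None]<256)
print(k.sum(),np.nanmean(P[k],0),P[k].min(0),P[k].max(0))
E
```

```text
18.775 [0.49754732 0.08230949 0.13058556] 0.03504473017253238 [-1.74142713e+01 -3.26939279e-02 -1.79974543e+02]
903 [0.50584869 0.08223047 0.09382915] [0.48518776 0.07232926 0.08546767] [0.52458758 0.0932231  0.09769249]
```

View pics/w6.png

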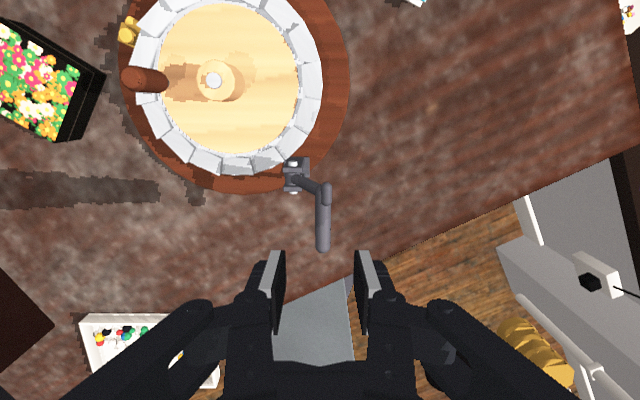

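The knob is now at (145,80), with the peg next to the stop post at (128,32). The pin at (323,190)–(323,250) lies between the fingers (283/357). I'll descend and grip it.

Call:
send_rows(rows=[[3.5,[0.3,0.1,2],0],[3.5,[0,0,2],0],[3.5,[0,0,1.5],0],[3.5,[0,0,0],0],[0.6,[0,0,0],0],[0.6,[0,0,0],0],[0.6,[0,0,0],0],[0.6,[0,0,0],0]], newtons=20)

```text
t: 19.82
tool_pos: [0.5016, 0.0818, 0.0768]
tool_rot: [3.105, 0.473, 0.003]
contact_force: [0.3, -0.6, 2.0]
opening: 0.0093
grip_force: 20.4
```

```bash
cat > pin.py <<'E'
import numpy as np
from h import ctrl
o=ctrl.get_obs(); p=o['tool_pos']; F=o['contact_force']; h=np.array([.5172,.1077]); y=np.radians(17.5)
ex=np.array([np.cos(y),np.sin(y)]); ey=np.array([-ex[1],ex[0]]); d=p[:2]-h
print('t',o['t'],'stand x',(d@ex*1e3).round(1),'y',(d@ey*1e3).round(1),'tcp z',(p[2]*1e3).round(1),'F x,y,z',(F[:2]@ex).round(1),(F[:2]@ey).round(1),F[2].round(1),'op',o['opening'].round(4))
E
python3 pin.py
```

```text
Traceback (most recent call last):
  File "pin.py", line 5, in <module>
    print('t',o['t'],'stand x',(d@ex*1e3).round(1),'y',(d@ey*1e3).round(1),'tcp z',(p[2]*1e3).round(1),'F x,y,z',(F[:2]@ex).round(1),(F[:2]@ey).round(1),F[2].round(1),'op',o['opening'].round(4))
                                                                                                                                                                            ^^^^^^^^^^^^^^^^^^
AttributeError: 'float' object has no attribute 'round'
```

```bash
sed -i "s/,'op',o\['opening'\].round(4)//" pin.py; python3 pin.py
```

```text
t 19.825 stand x -22.7 y -20.0 tcp z 76.8 F x,y,z 0.1 -0.6 2.0
```

Call:
send_rows(rows=[[0.6,[0,-0.82,-0.34],0],[0.6,[0,-0.86,-0.17],0],[0.6,[0,-0.88,-0.01],0],[0.6,[0,-0.87,0.16],0],[0.6,[0,0,0],0]])

```text
t: 20.45
tool_pos: [0.4906, 0.1159, 0.0797]
tool_rot: [-3.104, -0.475, -0.001]
contact_force: [2.8, 0.9, 4.5]
opening: 0.0092
grip_force: 20.7
```

```bash
python3 pin.py
```

```text
t 20.45 stand x -22.9 y 15.8 tcp z 79.7 F x,y,z 2.9 0.0 4.5
```

Call:
send_rows(rows=[[0.6,[0,-0.75,0.25],0],[0.6,[0,-0.74,0.48],0],[0.6,[0,-0.64,0.6],0],[0.6,[0,0,0],0]])

```text
t: 20.95
tool_pos: [0.4838, 0.1356, 0.0653]
tool_rot: [-3.105, -0.474, 0.001]
contact_force: [4.7, -0.2, 0.4]
opening: 0.0092
grip_force: 20.6
```

```bash
python3 pin.py
```

```text
t 20.95 stand x -23.4 y 36.7 tcp z 65.3 F x,y,z 4.5 -1.6 0.4
```

Call:
send_rows(rows=[[0.6,[0.05,-0.43,0.63],0],[0.6,[0,-0.34,0.73],0],[0.6,[0,-0.21,0.77],0],[0.6,[0,0,0],0]])

```text
t: 21.45
tool_pos: [0.481, 0.1448, 0.0438]
tool_rot: [-3.105, -0.473, 0.003]
contact_force: [1.8, 1.0, 0.1]
opening: 0.009
grip_force: 21.5
```

```bash
python3 pin.py
```

```text
t 21.45 stand x -23.4 y 46.3 tcp z 43.8 F x,y,z 2.0 0.4 0.1
```

Call:
send_rows(rows=[[0.6,[0.02,-0.07,0.8],0],[0.6,[0,0.02,0.35],0],[0.6,[0,0.02,0.3],0],[0.6,[0,0,0],0]])

```text
t: 21.95
tool_pos: [0.4807, 0.1459, 0.0294]
tool_rot: [-3.103, -0.472, 0.004]
contact_force: [-1.2, 6.5, 0.7]
opening: 0.0087
grip_force: 22.2
```

```bash
python3 pin.py
```

```text
t 21.95 stand x -23.4 y 47.4 tcp z 29.4 F x,y,z 0.8 6.6 0.7
```

Call:
send_rows(rows=[[0.6,[0,-0.08,0.12],0],[0.6,[0,0,0],0],[3,[0,0,0],0],[3,[0,0,0],0],[3,[0,0,0],0],[3,[0,0,0],0]])

```text
t: 22.7
tool_pos: [0.4818, 0.1453, 0.0293]
tool_rot: [3.106, 0.473, 0.0]
contact_force: [-0.4, -0.3, -0.1]
opening: 0.0302
grip_force: 0.0
```

Call:
send_rows(rows=[[3,[0,0,-2],0],[3,[0,0,-4],0],[3,[0,0,-5],0],[3,[-3,0,-5],0],[3,[-4,0,0],0],[3,[0,0,0],0]])

```text
t: 23.45
tool_pos: [0.4137, 0.1243, 0.1896]
tool_rot: [3.106, 0.473, 0.003]
contact_force: [0.8, 0.5, -0.1]
opening: 0.0299
grip_force: 0.0
```

```bash
python3 - <<'E'
from h import *
o=ctrl.get_obs(); print(o['t'],o['tool_pos'],o['contact_force'])
a=snap('wrist','w7'); cv2.imwrite('pics/w7.png',cv2.resize(a['frame'][0:220,170:460,::-1],(790,600),interpolation=cv2.INTER_CUBIC))
P=cloud(a)
ex=np.array([.9537,.3007]);ey=np.array([-.3007,.9537]);h=np.array([.5172,.1077])
d=P[:,:,:2]-h; x=d@ex;y=d@ey
k=(P[:,:,2]>.028)&(P[:,:,2]<.06)&(x<-.015)&(x>-.035)&(y>.03)&(y<.06)
print(k.sum(),'pin y,z',np.nanmedian(y[k]),np.percentile(P[k][:,2],[50,90,98]))
E
```

```text
23.45 [0.4136622 0.1243283 0.1895595] [ 0.78187413  0.49317439 -0.07171052]
241 pin y,z 0.04455605696514496 [0.03861086 0.04004327 0.04062735]
```

View pics/w7.png

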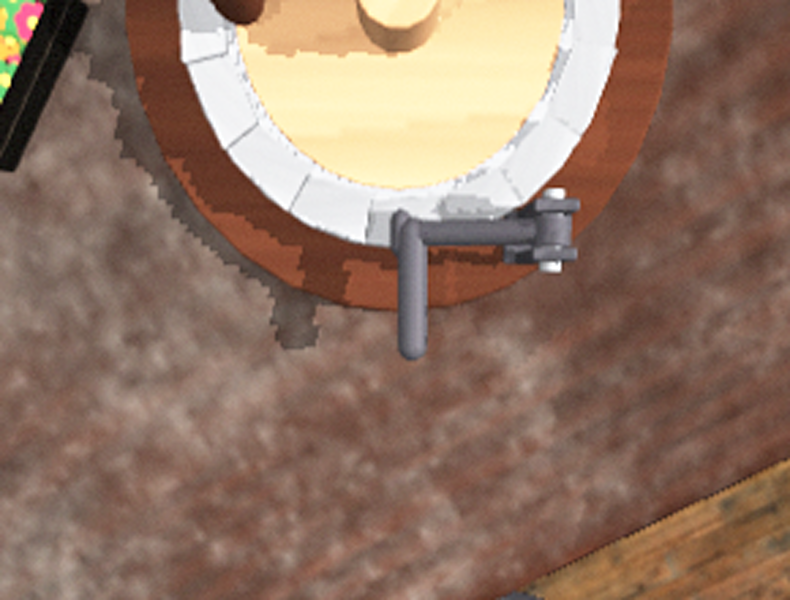

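The pawl lies down on the teeth, its pin at (410,230)–(412,350) and its top at 40 mm. A last numeric check of the knob angle follows, then I hand in.

```bash
python3 - <<'E'
from h import *
e=np.array([.5525,.2208])
for im in (load('w6'),snap('top','top3'),snap('scene','sc3')):
    P=cloud(im); k=(P[:,:,2]>.064)&(P[:,:,2]<.076)&(np.hypot(*(P[:,:,:2]-e).transpose(2,0,1))<.02)
    print(k.sum(), P[k].mean(0) if k.any() else '', (P[k].min(0)+P[k].max(0))/2 if k.any() else '')
E
```

```text
581 [0.55283231 0.21812262 0.06874386] [0.55257259 0.21879972 0.06796967]
42 [0.55338727 0.2205308  0.06938146] [0.553761   0.22067307 0.06893838]
54 [0.55111932 0.22333149 0.06916038] [0.55277155 0.22193832 0.06857953]
```

The knob is still at the stop position, so I hand the job in.

```bash
python3 -c "
from station import ctrl
print(ctrl.finish_job())"
```

```text
the job is handed in; nothing more can be done
None
```

I swung the pawl right over, wound the reel back until it pressed the stop at about 11 N along the arc at the knob for roughly 1 s, then let the pawl back onto the teeth. At my last check the knob hadn't moved from the stop, and the job was handed in at about 24 s.

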